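# Hand over the fruit tray from the lane rack

### The job

On the packing counter of the food store, slide the rack's divider fully back, away from the fruit tray, then lift the tray with its one loose mandarin out of the rack, keeping it level so that the mandarin stays in its cup. Carry it across and finish holding it still and level in the gripper, over the middle of the open parcel carton and about a hand's breadth above its rim, for the packer to take: do not set it down or let go. Leave the other goods where they are.

Things in the scene. Friction and masses are not known exactly. Their poses are not given: they have to be found in the camera images.
- rack: Fixed white sheet shelf, 300 (its x) x 350 (its y) mm, on four blue posts 85 mm high. Origin: centre of its footprint on the counter; shelf floor 45 mm above. Rails along y at x = -125, +125 mm, tops 24 mm above the floor. The tray's lane runs along x at y = 0: a kerb 6 mm high at y -38 to -32 mm, the divider on the +y side, tins at y = -125 mm. Stands left or right, turned up to 0.2 rad
- divider (a joint): Travel in m of the sliding divider along the rack's +y, away from the tray: 0 = against the tray's lane, 0.09 = fully back, at its stop. It starts nearly closed, too near the tray for a finger to pass between. It stays where it is left and takes about 3 N to slide
- divider_grip (a point): Centre of the top of the black finger grip on the divider's upper edge: upright bar 12 mm thick (rack's y), 80 mm long (rack's x), 32 mm high; its top is 122 mm above the shelf floor. Below it the divider's aluminium plate, 4 mm thick, 222 mm long, down to the floor. Moves with the divider
- tray: Grey fruit tray, loose on the shelf floor in the rack's lane: 170 mm long (its x; plus a 10 mm lip at the top of each end), 58 mm wide (its y), 36 mm high, plain upright sides, about 0.14 kg. Origin: centre of its underside; z up. Three cups 48 mm wide, 9 mm deep in its top at x = -54, 0 and +54 mm. Gripped across its middle; 55 mm are free between it and the tins
- tray_cup (a point): Point of the tray where the centre of the mandarin is when it sits in its cup, the one at x = +54 mm, the far end of the tray; 50 mm above the tray's underside
- mandarin: Loose mandarin, a ball 46 mm across, about 55 g, in the tray's cup at its far end, with a few mm of play; its top is 73 mm above the tray's underside. Origin: its centre; its axes turn as it rolls
- carton: Open cardboard parcel carton, fixed on the counter, 290 mm (its x) x 200 mm (its y), 110 mm high. Origin: centre of its underside. Goods inside stay below its rim. It stands on the other side of the counter from the rack and may be turned a little
- tin_a: Bystander: tin 68 mm across, 62 mm high, on the rack's shelf beside the tray's lane. Origin: centre of its underside
- tin_b: Bystander: the second such tin, behind the first. Origin: centre of its underside
- jar: Bystander: amber jar 62 mm across, 85 mm high, in the carton. Origin: centre of its underside
- tea: Bystander: purple packet 90 x 65 x 85 mm, in the carton. Origin: centre of its underside
- empty_tray: Bystander: an empty fruit tray of the same kind, lying on the counter at the right side. Origin: centre of its underside
- tomato: Bystander: tin 74 mm across, 110 mm high, at the left side of the counter. Origin: centre of its underside
- sugar: Bystander: paper packet 70 x 100 x 150 mm, at the left side of the counter. Origin: centre of its underside

How it is judged (in metres and radians):
On the way, in this order (a step that is already met when the one before it is completed fails the run):
1. the divider is slid fully back while the tray still stands in its lane (value of joint divider above 0.075 m and height (world z) of tray below 0.055 m), for 0.2 s.
2. the tray is lifted clear of the rack in the gripper, the mandarin in its cup (height (world z) of tray above 0.09 m and contact force between the fingers and tray above 1 N and not (distance between mandarin and tray_cup above 0.018 m)), for 0.2 s.
At the end, for the whole second after the job is handed in: The tray is held still in the gripper, touching the carton nowhere, its middle within 50 mm of the carton's middle seen from above and its underside 30 to 190 mm above the carton's rim, tilted less than 0.12 rad (7 degrees), with the mandarin in its cup; the divider is still back (more than 0.07 m) (horizontal distance between tray and carton below 0.05 m and height (world z) of tray between 0.14 and 0.3 m and angle between tray's own z axis and vertical below 0.12 rad and linear speed of tray below 0.03 m/s and angular speed of tray below 0.2 rad/s and contact force between the fingers and tray above 1 N and contact force between tray and carton below 0.05 N and not (distance between mandarin and tray_cup above 0.018 m) and linear speed of mandarin below 0.05 m/s and value of joint divider above 0.07 m); the arm keeps its last pose, push and grip.
It fails at once if the mandarin leaves its cup (more than 18 mm from its seat) (distance between mandarin and tray_cup above 0.018 m).
It fails at once if the tray is tipped more than 0.35 rad (20 degrees) (angle between tray's own z axis and vertical above 0.35 rad).
It fails at once if another of the goods is shifted more than 30 mm or knocked over (distance of any of tin_a, tin_b, jar, tea, empty_tray, tomato, sugar from where it was at the start of the episode above 0.03 m or angle between any of tin_a, tin_b, jar, tea, empty_tray, tomato, sugar's own z axis and vertical above 0.5 rad).
It also fails if it takes over 58 s, if anything falls off the work surface, if the arm or the gripper's body presses on something with over 40 N, if the wrist force passes 120 N, or if a joint passes its speed limit or range.

### The arm

A 7-joint arm with a two-finger parallel gripper is mounted at the origin on the work surface. World frame = base frame: x ahead of the robot, y to its left, z up, the work surface at z = 0. Lengths are in mm, angles in rad, forces in N, time in s.
With the tool pointing down it reaches from about 400 to 875 mm from the base axis. Payload 4.4 kg.
Tool frame: the origin (TCP) lies midway between the tips of the shut fingers; the grasp point (between the pads) lies 19 mm behind it; z points along the fingers, y is the line along which they close (so a half turn about z gives the same grasp; the last joint's range is limited). The gripper opens to 85 mm and grips with 20 to 120 N. Pads are 22 mm wide; open, the fingers measure 114 mm over their backs; the gripper's body (76 mm by 85 mm) begins 54 mm behind the grasp point. The pads swing forward as they close: fully open they stand 13 mm farther back than shut.
Start: joints at [1.278, 0.628, 0.038, 1.517, -0.027, 0.996, -0.02], TCP at [146.187, -633.362, 231.313] pointing down, gripper open.
Joint ranges: [-3.06, 3.06], [-0.37, 2.12], [-1.25, 1.32], [0.18, 2.47], [-1.1, 4.24], [0.23, 1.98], [-2.94, 2.94]. Speed limits (rad/s): [2.57, 2.57, 3.14, 3.14, 3.14, 3.14, 3.14].

### API

Orientations are given as [roll, pitch, yaw] about the fixed x, y, z axes, in that order (R = Rz(yaw) Ry(pitch) Rx(roll)).
In Python, from cell import read_state, get_image, finish_job gives the robot as it stands.
- The arm moves only by the tool send_rows, never from a script. Its argument "series" is a list of rows, each an object of numbers: "ax", "ay", "az": the turn, a rotation vector about the tool's x, y, z in rad; "dx", "dy", "dz": the shift along the tool's x, y, z in cm; "hand": the closure, from 0 (fully open) to 1 (shut). In form: [{"ax": .., "ay": .., "az": .., "dx": .., "dy": .., "dz": .., "hand": ..}, ...]. A call has 1 to 10 rows; each row is the pose to reach, as a shift and turn from the pose commanded when the call began, along the tool's axes at that moment; what a row does not reach only later rows make up. A row lasts 1/10 s, in which the tool goes at most 50 mm and 8.59 degrees, less where a joint would pass 70% of its speed; a pose out of reach is approached as far as the arm can. A call with a gripper value outside its range is refused whole. The fingers move at their own pace and stop on an object; the grip force is fixed at half the most. Time passes only in rows, so rows that repeat a pose let the fingers close. It gives the time, the measured TCP pose, the force, the opening and the grip force at its end, in the units of the state.
- read_state(): the state, without advancing time (a new reading comes with each control period).
- get_image(name): name is "side" or "top"; returns a dict with "pixels" (480x640x3 uint8, red, green, blue), "mtx" (3x3 intrinsics, pixels), "R" (3x3) and "t" (3): a world point X has camera coordinates R X + t. Camera axes: x right, y down, z forward; pixel columns grow to the right and rows downward; lengths in mm; the calibration is good to about 2 mm. A picture is of the moment at which its call begins. There is no depth.
- finish_job(): hands the job in; it is judged then, once.
The state is a dict: "clock": time; "qpos": joint angles; "qd": joint speeds; "tau": joint torques, N m; "eef_pos": TCP position; "tool_rot": TCP orientation; "force": force on the tool from outside, world axes, zero at the start; "torque": the same for the moment, N m; "width": finger opening in mm; "gripper_force": force on a finger pad.
Only numpy, scipy, OpenCV 4.12 (cv2) and the standard library are available. Lean on these libraries where they do the work, as an engineer would, in place of code of your own. Each camera call takes 0.05 s, during which the arm holds its last target. There are 200 camera calls.

## Working session

There is one attempt and no reset: what is moved stays moved. The work goes in short steps, Python scripts to look and compute and a tool call to move; the robot and the scene stay as the last step left them, time stands still between calls to the robot, and variables do not carry over. Pictures are saved under pics/ and viewed, at most 10 in all, crops included, and the job is handed in when it is done.

Besides the shell and the picture viewer there is one more tool, called after "Emit:" as name(argument=value, ...) on one line, values as JSON. send_rows: Moves the arm, as the interface text tells. Its arguments: {"type":"object","properties":{"series":{"type":"array","items":{"type":"object","properties":{"ax":{"type":"number"},"ay":{"type":"number"},"az":{"type":"number"},"dx":{"type":"number"},"dy":{"type":"number"},"dz":{"type":"number"},"hand":{"type":"number"}}}}},"required":["series"]}

```bash
ls; mkdir -p pics; python3 - <<'E'
from cell import *
import cv2
print(read_state())
for n in("top","side"):
    d=get_image(n); cv2.imwrite(f"pics/{n}0.png",d["pixels"][:,:,::-1]); print(n,d["mtx"],d["R"],d["t"], -d["R"].T@d["t"])
E
```

```text
pics
{'clock': 0.0, 'qpos': array([ 1.27817138,  0.62935   ,  0.03842158,  1.51838119, -0.0270195 ,
        0.99630966, -0.0199915 ]), 'qd': array([-0.0001422 , -0.0007467 , -0.0005391 , -0.00194525, -0.00123604,
        0.00062411, -0.00169004]), 'tau': array([ 1.09202501e-03, -5.63396752e+01,  1.22686800e+00, -1.93445528e+01,
        1.11341823e-02,  1.04570048e-02,  1.51819285e-05]), 'eef_pos': array([ 146.07679968, -632.71892315,  230.38199228]), 'tool_rot': array([-3.13966153e+00, -2.23980470e-06,  2.26839020e-01]), 'force': array([0.21901772, 0.56003131, 0.09007108]), 'torque': array([-0.00540989, -0.02442843, -0.02783601]), 'gripper_force': 0.0, 'width': 85.21290425233143}
top [[456.89484592   0.         322.19754271]
 [  0.         456.89484592 244.16633197]
 [  0.           0.           1.        ]] [[ 0.01288684 -0.99986348 -0.01034185]
 [-0.98797301 -0.0111384  -0.15422474]
 [ 0.15408849  0.01220494 -0.98798167]] [   9.50876821  538.49413494 1211.15545229] [3.45270017e+02 7.23350223e-01 1.27974684e+03]
side [[512.93351561   0.         320.38647534]
 [  0.         512.93351561 237.26763384]
 [  0.           0.           1.        ]] [[-9.18882467e-01 -3.94531215e-01 -3.65298317e-04]
 [-2.15911029e-01  5.03641848e-01 -8.36497051e-01]
 [ 3.30208177e-01 -7.68563601e-01 -5.47971305e-01]] [ 489.60136812  217.00260354 1218.43545284] [  94.40201863 1020.3165697   849.368553  ]
```

View pics/top0.png

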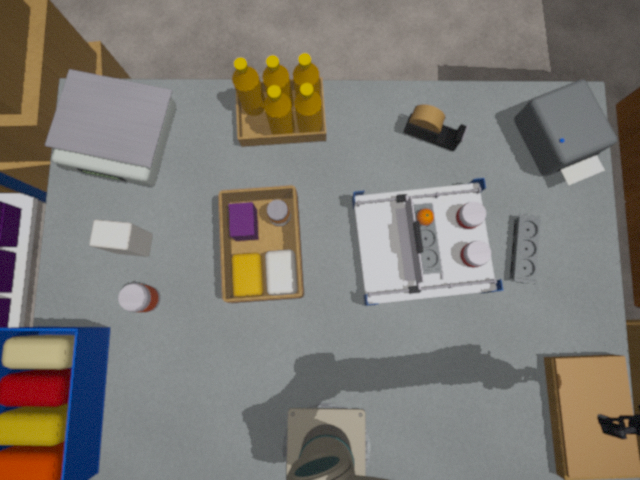

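View pics/side0.png

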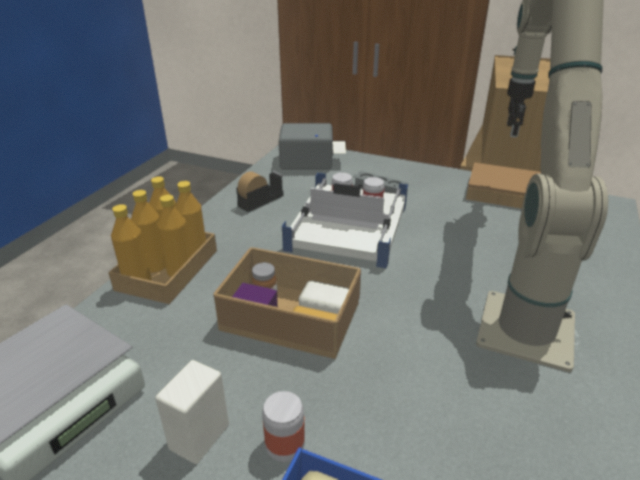

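The top view shows the rack at about (425,243), the tray at (428,240) with its mandarin at (426,216), the black grip at (418,237) and the carton at (261,244). I'll enlarge the rack and the carton.

```bash
python3 - <<'E'
import cv2
im=cv2.imread("pics/top0.png")
a=cv2.resize(im[170:315,345:512],None,fx=4,fy=4,interpolation=cv2.INTER_CUBIC); cv2.imwrite("pics/c1.png",a)
b=cv2.resize(im[175:315,210:315],None,fx=4,fy=4,interpolation=cv2.INTER_CUBIC); cv2.imwrite("pics/c2.png",b)
E
```

```text
(no output)
```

View pics/c1.png

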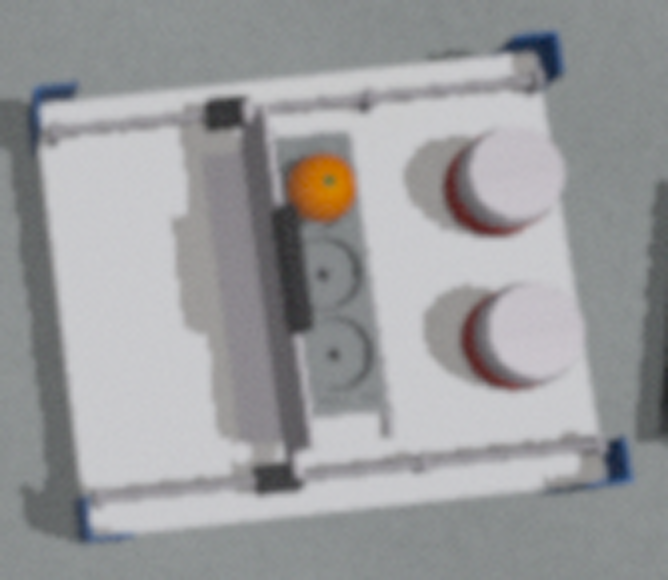

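View pics/c2.png

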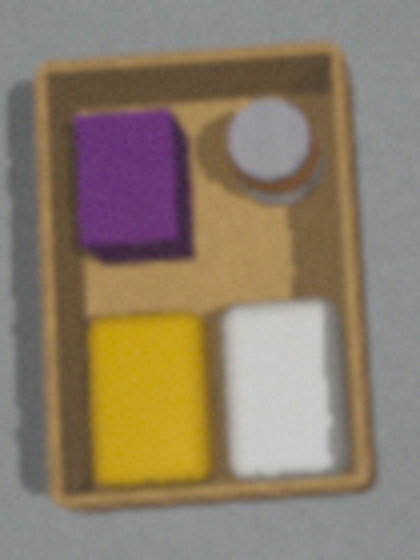

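```bash
cat > h.py <<'E'
from cell import *
import numpy as np, cv2
T=dict(K=np.array([[456.89484592,0,322.19754271],[0,456.89484592,244.16633197],[0,0,1]]),
R=np.array([[0.01288684,-0.99986348,-0.01034185],[-0.98797301,-0.0111384,-0.15422474],[0.15408849,0.01220494,-0.98798167]]),t=np.array([9.50876821,538.49413494,1211.15545229]))
def ray(px,z,C=T):
    d=C["R"].T@np.linalg.solve(C["K"],[px[0],px[1],1]); o=-C["R"].T@C["t"]
    return o+d*(z-o[2])/d[2]
E
python3 - <<'E'
from h import *
c1=lambda u,v,z:ray((345+u/4,170+v/4),z).round(1)
c2=lambda u,v,z:ray((210+u/4,175+v/4),z).round(1)
print("mand",c1(322,188,95),"mid",c1(322,273,72),"near",c1(334,353,72))
print("tray corners z81",c1(276,138,81),c1(350,133,81),c1(385,408,81),c1(312,414,81))
print("grip",c1(288,207,167),c1(302,331,167),c1(297,268,167))
print("tins z107",c1(516,178,107),c1(532,332,107))
print("rail blocks",c1(225,112,69),c1(275,477,69))
print("posts z85",c1(38,90,85),c1(555,38,85),c1(630,475,85),c1(85,535,85))
k=[c2(*p,110) for p in((38,65),(340,43),(372,487),(55,508))];print("carton",k,np.mean(k,0))
E
```

```text
mand [ 605.8 -256.7   95. ] mid [ 552.8 -260.4   72. ] near [ 499.  -267.2   72. ]
tray corners z81 [ 642.8 -229.7   81. ] [ 646.8 -279.3   81. ] [ 461.9 -297.8   81. ] [ 457.3 -249.9   81. ]
grip [ 577.7 -219.8  167. ] [ 500.2 -226.9  167. ] [ 539.4 -224.6  167. ]
tins z107 [ 611.2 -380.8  107. ] [ 509.6 -387.2  107. ]
rail blocks [ 663.6 -197.7   69. ] [ 416.6 -227.2   69. ]
posts z85 [673.4 -69.7  85. ] [ 713.  -417.8   85. ] [ 419.7 -454.2   85. ] [ 376.6 -100.7   85. ]
carton [array([666.3, 288.7, 110. ]), array([683.3,  89.1, 110. ]), array([391.6,  62.3, 110. ]), array([375.8, 264. , 110. ])] [529.25  176.025 110.   ]
```

```bash
cat >> h.py <<'E'
from scipy.spatial.transform import Rotation as Ro
def go(p,yaw=None):
    s=read_state(); R=Ro.from_euler("xyz",s["tool_rot"])
    d=R.inv().apply(np.array(p)-s["eef_pos"])/10
    a=(R.inv()*Ro.from_euler("xyz",[np.pi,0,yaw])).as_rotvec() if yaw is not None else 0
    print("t",s["clock"],"at",s["eef_pos"].round(1),"rot",s["tool_rot"].round(4),"d cm",d.round(2),"a",np.round(a,4))
E
python3 -c "
from h import *
go((539,-224,240),0.105)"
```

```text
t 0.1 at [ 146.1 -632.8  230.5] rot [-3.1399  0.      0.2269] d cm [ 47.48 -31.    -0.9 ] a [-1.700e-03  1.000e-04  1.219e-01]
```

Emit:
send_rows(series=[{"az":0.12,"dx":47.5,"dy":-31,"dz":-1,"hand":0},{"az":0.12,"dx":47.5,"dy":-31,"dz":-1,"hand":0},{"az":0.12,"dx":47.5,"dy":-31,"dz":-1,"hand":0},{"az":0.12,"dx":47.5,"dy":-31,"dz":-1,"hand":0},{"az":0.12,"dx":47.5,"dy":-31,"dz":-1,"hand":0},{"az":0.12,"dx":47.5,"dy":-31,"dz":-1,"hand":0},{"az":0.12,"dx":47.5,"dy":-31,"dz":-1,"hand":0},{"az":0.12,"dx":47.5,"dy":-31,"dz":-1,"hand":0},{"az":0.12,"dx":47.5,"dy":-31,"dz":-1,"hand":0},{"az":0.12,"dx":47.5,"dy":-31,"dz":-1,"hand":0}])

```text
invalid input at $.series[0]: expected keys ax, ay, az, dx, dy, dz, hand
```

```bash
python3 -c "
from h import *
go((539,-224,240),0.105)"
```

```text
t 0.1 at [ 146.1 -632.8  230.5] rot [-3.1399  0.      0.2269] d cm [ 47.48 -31.    -0.9 ] a [-1.700e-03  1.000e-04  1.219e-01]
```

Emit:
send_rows(series=[{"ax":0,"ay":0,"az":0.12,"dx":47.5,"dy":-31,"dz":-1,"hand":0},{"ax":0,"ay":0,"az":0.12,"dx":47.5,"dy":-31,"dz":-1,"hand":0},{"ax":0,"ay":0,"az":0.12,"dx":47.5,"dy":-31,"dz":-1,"hand":0},{"ax":0,"ay":0,"az":0.12,"dx":47.5,"dy":-31,"dz":-1,"hand":0},{"ax":0,"ay":0,"az":0.12,"dx":47.5,"dy":-31,"dz":-1,"hand":0},{"ax":0,"ay":0,"az":0.12,"dx":47.5,"dy":-31,"dz":-1,"hand":0},{"ax":0,"ay":0,"az":0.12,"dx":47.5,"dy":-31,"dz":-1,"hand":0},{"ax":0,"ay":0,"az":0.12,"dx":47.5,"dy":-31,"dz":-1,"hand":0},{"ax":0,"ay":0,"az":0.12,"dx":47.5,"dy":-31,"dz":-1,"hand":0},{"ax":0,"ay":0,"az":0.12,"dx":47.5,"dy":-31,"dz":-1,"hand":0}])

```text
clock: 1.1
eef_pos: [493.6, -271.2, 240.0]
tool_rot: [-3.141, 0.0, 0.107]
force: [1.2, -0.4, 0.4]
width: 85.3
gripper_force: 0.0
```

```bash
python3 -c "
from h import *
go((539,-224,240),0.105)"
```

```text
t 1.1 at [ 493.6 -271.2  240. ] rot [-3.1414e+00  4.0000e-04  1.0670e-01] d cm [ 5.01 -4.21 -0.  ] a [-0.0002  0.0004  0.0017]
```

Emit:
send_rows(series=[{"ax":0,"ay":0,"az":0,"dx":4.5,"dy":-3.8,"dz":0,"hand":0},{"ax":0,"ay":0,"az":0,"dx":4.5,"dy":-3.8,"dz":0,"hand":0},{"ax":0,"ay":0,"az":0,"dx":4.5,"dy":-3.8,"dz":0,"hand":0},{"ax":0,"ay":0,"az":0,"dx":4.5,"dy":-3.8,"dz":0,"hand":0}])

```text
clock: 1.5
eef_pos: [532.1, -231.7, 239.8]
tool_rot: [3.141, 0.002, 0.105]
force: [-0.2, -0.0, 0.4]
width: 85.7
gripper_force: 0.0
```

```bash
python3 -c "
from h import *
go((539,-224,138),0.105)
d=get_image('side'); cv2.imwrite('pics/s1.png',cv2.resize(d['pixels'][90:270,260:480,::-1],None,fx=3.3,fy=3.3,interpolation=cv2.INTER_CUBIC))
"
```

```text
t 1.5 at [ 532.1 -231.7  239.8] rot [3.1409e+00 1.8000e-03 1.0540e-01] d cm [ 0.79 -0.7  10.17] a [0.0007 0.0018 0.0004]
```

View pics/s1.png

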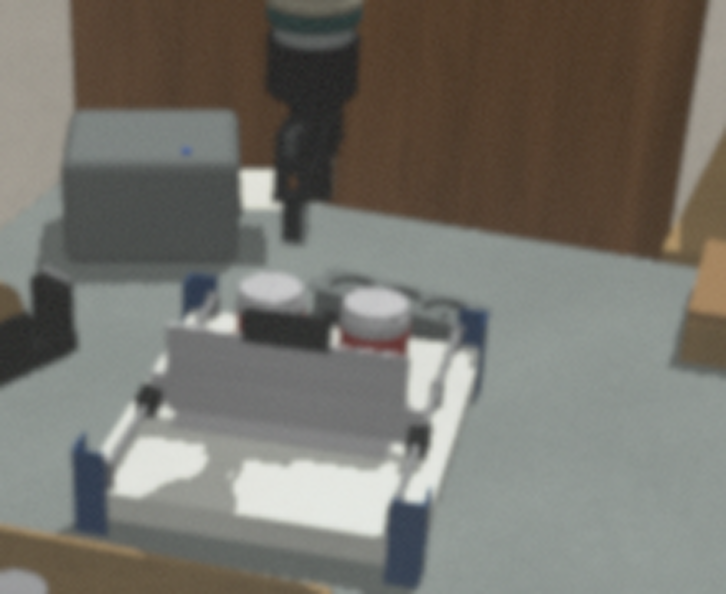

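The view shows the gripper above the rack, with the black grip bar at crop pixels (245–332, 312–350), which agrees with my estimate. I'll descend straddling the bar, close, then slide.

Emit:
send_rows(series=[{"ax":0,"ay":0,"az":0,"dx":0.8,"dy":-0.7,"dz":3,"hand":0},{"ax":0,"ay":0,"az":0,"dx":0.8,"dy":-0.7,"dz":6,"hand":0},{"ax":0,"ay":0,"az":0,"dx":0.8,"dy":-0.7,"dz":9,"hand":0},{"ax":0,"ay":0,"az":0,"dx":0.8,"dy":-0.7,"dz":10,"hand":0},{"ax":0,"ay":0,"az":0,"dx":0.8,"dy":-0.7,"dz":10,"hand":0.6},{"ax":0,"ay":0,"az":0,"dx":0.8,"dy":-0.7,"dz":10,"hand":0.6},{"ax":0,"ay":0,"az":0,"dx":0.8,"dy":-0.7,"dz":10,"hand":0.6},{"ax":0,"ay":0,"az":0,"dx":0.8,"dy":-0.7,"dz":10,"hand":0.6},{"ax":0,"ay":0,"az":0,"dx":0.8,"dy":-0.7,"dz":10,"hand":0.6}])

```text
clock: 2.45
eef_pos: [541.1, -222.8, 141.1]
tool_rot: [3.141, -0.001, 0.107]
force: [0.0, -0.1, -0.6]
width: 33.7
gripper_force: 0.0
```

```bash
python3 -c "
from h import *
go((539,-224,138),0.105); print(read_state()['width'],read_state()['force'])
for n in ('top',):
  d=get_image(n); cv2.imwrite('pics/t2.png',cv2.resize(d['pixels'][170:315,345:512,::-1],None,fx=4,fy=4,interpolation=cv2.INTER_CUBIC))
"
```

```text
t 2.45 at [ 541.1 -222.8  141.1] rot [ 3.1409e+00 -1.5000e-03  1.0680e-01] d cm [-0.22  0.1   0.31] a [ 0.0007 -0.0015  0.0018]
33.6899001085591 [ 0.0149932  -0.1070929  -0.62823033]
```

Emit:
send_rows(series=[{"ax":0,"ay":0,"az":0,"dx":0,"dy":0,"dz":0,"hand":0.75},{"ax":0,"ay":0,"az":0,"dx":0,"dy":0,"dz":0,"hand":0.82},{"ax":0,"ay":0,"az":0,"dx":0,"dy":0,"dz":0,"hand":0.82},{"ax":0,"ay":0,"az":0,"dx":0,"dy":0,"dz":0,"hand":0.9},{"ax":0,"ay":0,"az":0,"dx":0,"dy":0,"dz":0,"hand":1},{"ax":0,"ay":0,"az":0,"dx":0,"dy":0,"dz":0,"hand":1},{"ax":0,"ay":0,"az":0,"dx":0,"dy":0,"dz":0,"hand":1}])

```text
clock: 3.2
eef_pos: [540.7, -223.1, 140.4]
tool_rot: [3.141, -0.0, 0.107]
force: [-1.1, -2.5, 3.7]
width: 11.0
gripper_force: 59.3
```

Emit:
send_rows(series=[{"ax":0,"ay":0,"az":0,"dx":0,"dy":-0.5,"dz":0,"hand":1},{"ax":0,"ay":0,"az":0,"dx":0,"dy":-1.5,"dz":0,"hand":1},{"ax":0,"ay":0,"az":0,"dx":0,"dy":-2.5,"dz":0,"hand":1},{"ax":0,"ay":0,"az":0,"dx":0,"dy":-3.5,"dz":0,"hand":1},{"ax":0,"ay":0,"az":0,"dx":0,"dy":-4.5,"dz":0,"hand":1},{"ax":0,"ay":0,"az":0,"dx":0,"dy":-5.5,"dz":0,"hand":1},{"ax":0,"ay":0,"az":0,"dx":0,"dy":-6.5,"dz":0,"hand":1},{"ax":0,"ay":0,"az":0,"dx":0,"dy":-7.3,"dz":0,"hand":1},{"ax":0,"ay":0,"az":0,"dx":0,"dy":-8,"dz":0,"hand":1},{"ax":0,"ay":0,"az":0,"dx":0,"dy":-8,"dz":0,"hand":1}])

```text
clock: 4.2
eef_pos: [530.8, -140.3, 140.4]
tool_rot: [-3.139, 0.002, 0.109]
force: [-4.4, 0.0, 8.7]
width: 11.1
gripper_force: 59.8
```

Emit:
send_rows(series=[{"ax":0,"ay":0,"az":0,"dx":0,"dy":-0.2,"dz":0,"hand":1},{"ax":0,"ay":0,"az":0,"dx":0,"dy":-0.4,"dz":0,"hand":1},{"ax":0,"ay":0,"az":0,"dx":0,"dy":-0.4,"dz":0,"hand":1}])

```text
clock: 4.5
eef_pos: [530.5, -138.3, 140.4]
tool_rot: [-3.141, 0.002, 0.107]
force: [-3.5, -3.2, 6.7]
width: 10.8
gripper_force: 59.8
```

Emit:
send_rows(series=[{"ax":0,"ay":0,"az":0,"dx":0,"dy":-0.2,"dz":0,"hand":1},{"ax":0,"ay":0,"az":0,"dx":0,"dy":-0.3,"dz":0,"hand":1},{"ax":0,"ay":0,"az":0,"dx":0,"dy":-0.3,"dz":0,"hand":1}])

```text
clock: 4.8
eef_pos: [530.6, -138.3, 140.4]
tool_rot: [3.138, 0.001, 0.106]
force: [-2.7, -9.4, 4.4]
width: 11.2
gripper_force: 59.6
```

The divider is at its stop: the y position no longer changes and the force is rising. I'll release it and rise.

Emit:
send_rows(series=[{"ax":0,"ay":0,"az":0,"dx":0,"dy":0.3,"dz":0,"hand":1},{"ax":0,"ay":0,"az":0,"dx":0,"dy":0.3,"dz":0,"hand":0.5},{"ax":0,"ay":0,"az":0,"dx":0,"dy":0.3,"dz":0,"hand":0.5},{"ax":0,"ay":0,"az":0,"dx":0,"dy":0.3,"dz":0,"hand":0.5},{"ax":0,"ay":0,"az":0,"dx":0,"dy":0.3,"dz":-2,"hand":0.5},{"ax":0,"ay":0,"az":0,"dx":0,"dy":0.3,"dz":-5,"hand":0.5},{"ax":0,"ay":0,"az":0,"dx":0,"dy":0.3,"dz":-9,"hand":0.3},{"ax":0,"ay":0,"az":0,"dx":0,"dy":0.3,"dz":-10,"hand":0},{"ax":0,"ay":0,"az":0,"dx":0,"dy":0.3,"dz":-10,"hand":0}])

```text
clock: 5.7
eef_pos: [532.7, -138.8, 241.6]
tool_rot: [3.141, -0.004, 0.107]
force: [-0.4, 0.4, 0.1]
width: 83.1
gripper_force: 0.0
```

```bash
python3 -c "
from h import *
go((544.5,-262,200),0.105)
d=get_image('top'); cv2.imwrite('pics/t3.png',cv2.resize(d['pixels'][170:315,345:512,::-1],None,fx=4,fy=4,interpolation=cv2.INTER_CUBIC))
"
```

```text
t 5.7 at [ 532.7 -138.8  241.6] rot [ 3.1409 -0.0036  0.107 ] d cm [-0.16 12.37  4.17] a [ 0.0007 -0.0036  0.002 ]
```

View pics/t3.png

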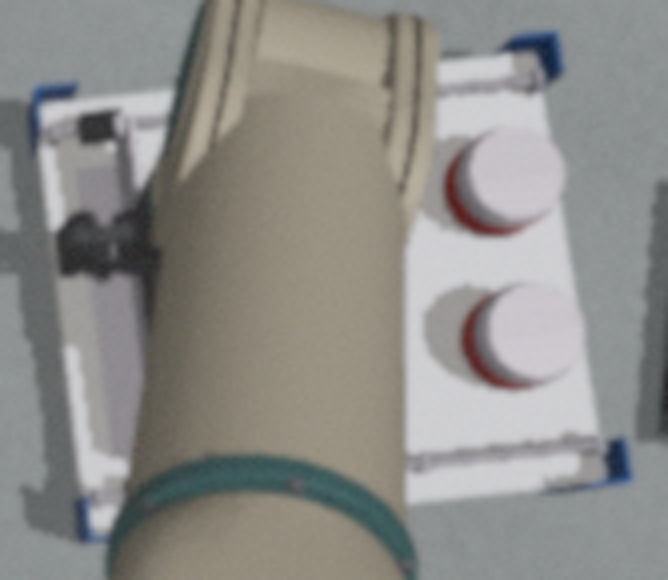

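The divider's rail block is now at (97,125) in the crop, so it is fully back. The tray is hidden by the arm, so I'll use the earlier fix of about (552,-261), yaw 0.1.

Emit:
send_rows(series=[{"ax":0,"ay":0,"az":0,"dx":-0.2,"dy":4,"dz":0,"hand":0},{"ax":0,"ay":0,"az":0,"dx":-0.2,"dy":8,"dz":0,"hand":0},{"ax":0,"ay":0,"az":0,"dx":-0.2,"dy":12,"dz":3,"hand":0},{"ax":0,"ay":0,"az":0,"dx":-0.2,"dy":12.4,"dz":7,"hand":0},{"ax":0,"ay":0,"az":0,"dx":-0.2,"dy":12.4,"dz":9,"hand":0},{"ax":0,"ay":0,"az":0,"dx":-0.2,"dy":12.4,"dz":9,"hand":0},{"ax":0,"ay":0,"az":0,"dx":-0.2,"dy":12.4,"dz":9,"hand":0}])

```text
clock: 6.45
eef_pos: [542.3, -261.9, 149.0]
tool_rot: [-3.14, 0.002, 0.107]
force: [0.1, -0.6, 0.2]
width: 85.1
gripper_force: 0.0
```

```bash
python3 -c "
from h import *
go((544,-262,51),0.105)
d=get_image('side'); C=dict(K=d['mtx'],R=d['R'],t=d['t'])
def pr(p):
  c=C['K']@(C['R']@np.array(p)+C['t']); return c[:2]/c[2]
o=(260,90)
for p in [(552,-232,81),(639,-224,81),(467,-240,81),(606,-256.5,95)]: print(p,((pr(p)-o)*3.3).round())
cv2.imwrite('pics/s4.png',cv2.resize(d['pixels'][90:270,260:480,::-1],None,fx=3.3,fy=3.3,interpolation=cv2.INTER_CUBIC))
"
```

```text
t 6.45 at [ 542.3 -261.9  149. ] rot [-3.1401e+00  2.0000e-03  1.0710e-01] d cm [0.19 0.04 9.8 ] a [-0.0015  0.002   0.0021]
(552, -232, 81) [281. 390.]
(639, -224, 81) [189. 376.]
(467, -240, 81) [373. 405.]
(606, -256.5, 95) [236. 353.]
```

View pics/s4.png

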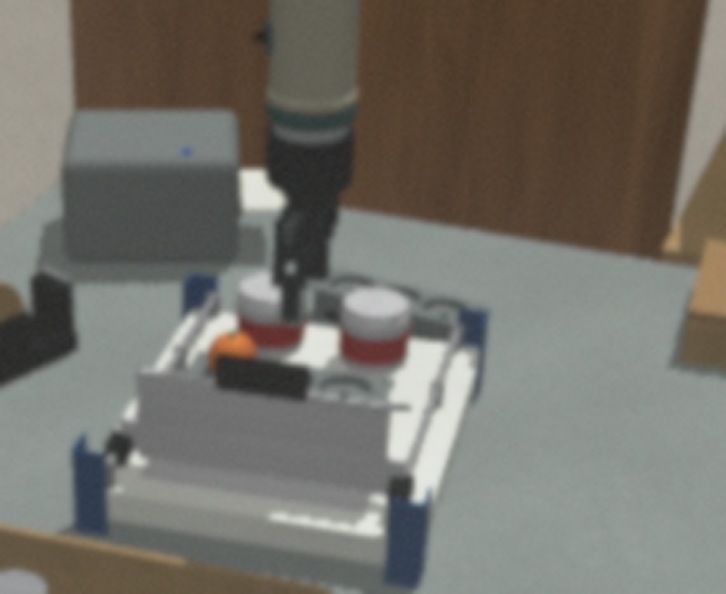

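The mandarin is at (233,352) in the crop, against a predicted (236,353), so the tray fix holds. I'll descend.

Emit:
send_rows(series=[{"ax":0,"ay":0,"az":0,"dx":0.2,"dy":0,"dz":2.5,"hand":0},{"ax":0,"ay":0,"az":0,"dx":0.2,"dy":0,"dz":5,"hand":0},{"ax":0,"ay":0,"az":0,"dx":0.2,"dy":0,"dz":7,"hand":0},{"ax":0,"ay":0,"az":0,"dx":0.2,"dy":0,"dz":8.5,"hand":0},{"ax":0,"ay":0,"az":0,"dx":0.2,"dy":0,"dz":9.2,"hand":0},{"ax":0,"ay":0,"az":0,"dx":0.2,"dy":0,"dz":9.2,"hand":0},{"ax":0,"ay":0,"az":0,"dx":0.2,"dy":0,"dz":9.2,"hand":0}])

```text
clock: 7.2
eef_pos: [545.6, -262.7, 59.1]
tool_rot: [3.141, -0.002, 0.107]
force: [0.2, -0.2, -0.3]
width: 85.4
gripper_force: 0.0
```

Emit:
send_rows(series=[{"ax":0,"ay":0,"az":0,"dx":0,"dy":0,"dz":0.3,"hand":0},{"ax":0,"ay":0,"az":0,"dx":0,"dy":0,"dz":0.5,"hand":0},{"ax":0,"ay":0,"az":0,"dx":0,"dy":0,"dz":0.5,"hand":0.15},{"ax":0,"ay":0,"az":0,"dx":0,"dy":0,"dz":0.5,"hand":0.2}])

```text
clock: 7.6
eef_pos: [544.9, -262.4, 53.2]
tool_rot: [3.142, -0.0, 0.107]
force: [-0.2, -0.3, -0.3]
width: 68.2
gripper_force: 0.0
```

Emit:
send_rows(series=[{"ax":0,"ay":0,"az":0,"dx":0,"dy":0,"dz":0.2,"hand":0.25},{"ax":0,"ay":0,"az":0,"dx":0,"dy":0,"dz":0.2,"hand":0.28},{"ax":0,"ay":0,"az":0,"dx":0,"dy":0,"dz":0.2,"hand":0.31},{"ax":0,"ay":0,"az":0,"dx":0,"dy":0,"dz":0.2,"hand":0.34},{"ax":0,"ay":0,"az":0,"dx":0,"dy":0,"dz":0.2,"hand":0.37},{"ax":0,"ay":0,"az":0,"dx":0,"dy":0,"dz":0.2,"hand":0.4},{"ax":0,"ay":0,"az":0,"dx":0,"dy":0,"dz":0.2,"hand":0.6},{"ax":0,"ay":0,"az":0,"dx":0,"dy":0,"dz":0.2,"hand":1},{"ax":0,"ay":0,"az":0,"dx":0,"dy":0,"dz":0.2,"hand":1},{"ax":0,"ay":0,"az":0,"dx":0,"dy":0,"dz":0.2,"hand":1}])

```text
clock: 8.6
eef_pos: [544.9, -261.9, 51.8]
tool_rot: [-3.141, -0.0, 0.107]
force: [-1.0, 1.2, 5.8]
width: 56.9
gripper_force: 62.5
```

Emit:
send_rows(series=[{"ax":0,"ay":0,"az":0,"dx":0,"dy":0,"dz":-0.1,"hand":1},{"ax":0,"ay":0,"az":0,"dx":0,"dy":0,"dz":-0.3,"hand":1},{"ax":0,"ay":0,"az":0,"dx":0,"dy":0,"dz":-0.6,"hand":1},{"ax":0,"ay":0,"az":0,"dx":0,"dy":0,"dz":-1.0,"hand":1},{"ax":0,"ay":0,"az":0,"dx":0,"dy":0,"dz":-1.5,"hand":1},{"ax":0,"ay":0,"az":0,"dx":0,"dy":0,"dz":-2.0,"hand":1},{"ax":0,"ay":0,"az":0,"dx":0,"dy":0,"dz":-2.5,"hand":1},{"ax":0,"ay":0,"az":0,"dx":0,"dy":0,"dz":-2.8,"hand":1},{"ax":0,"ay":0,"az":0,"dx":0,"dy":0,"dz":-3,"hand":1},{"ax":0,"ay":0,"az":0,"dx":0,"dy":0,"dz":-3,"hand":1}])

```text
clock: 9.6
eef_pos: [545.0, -262.5, 81.5]
tool_rot: [3.141, -0.0, 0.107]
force: [0.3, 0.1, -2.8]
width: 57.7
gripper_force: 64.2
```

```bash
python3 -c "
from h import *
go((529,176,207),0.105)
print(read_state()['force'])
d=get_image('side'); cv2.imwrite('pics/s5.png',cv2.resize(d['pixels'][90:270,260:480,::-1],None,fx=3.3,fy=3.3,interpolation=cv2.INTER_CUBIC))
"
```

```text
t 9.6 at [ 545.  -262.5   81.5] rot [ 3.1413e+00 -5.0000e-04  1.0670e-01] d cm [  3.08 -43.76 -12.56] a [ 0.0003 -0.0005  0.0017]
[ 0.25372379  0.07540603 -2.83762818]
```

View pics/s5.png

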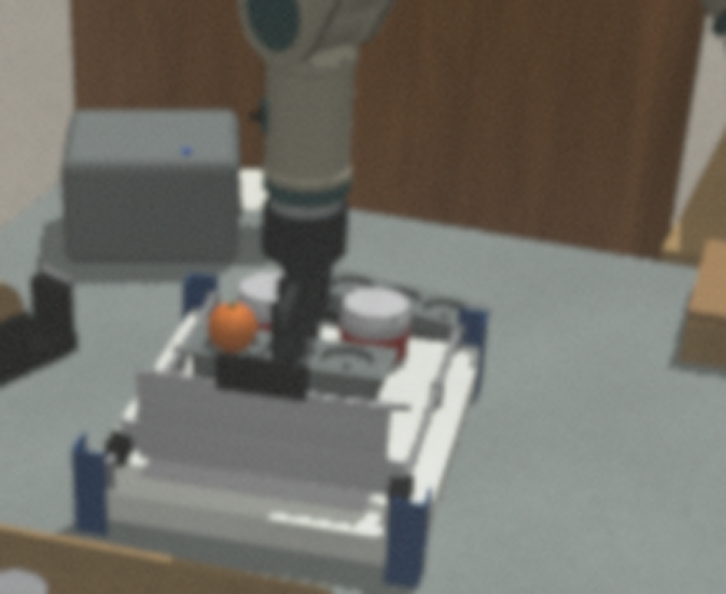

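The tray is off the shelf and level, with the mandarin in its cup at (233,325). I'll lift higher.

Emit:
send_rows(series=[{"ax":0,"ay":0,"az":0,"dx":0,"dy":0,"dz":-0.4,"hand":1},{"ax":0,"ay":0,"az":0,"dx":0,"dy":0,"dz":-1.2,"hand":1},{"ax":0,"ay":0,"az":0,"dx":0,"dy":0,"dz":-2.4,"hand":1},{"ax":0,"ay":0,"az":0,"dx":0,"dy":0,"dz":-4,"hand":1},{"ax":0,"ay":0,"az":0,"dx":0,"dy":0,"dz":-6,"hand":1},{"ax":0,"ay":0,"az":0,"dx":0,"dy":0,"dz":-8,"hand":1},{"ax":0,"ay":0,"az":0,"dx":0,"dy":0,"dz":-10,"hand":1},{"ax":0,"ay":0,"az":0,"dx":0,"dy":0,"dz":-11.6,"hand":1},{"ax":0,"ay":0,"az":0,"dx":0,"dy":0,"dz":-12.6,"hand":1},{"ax":0,"ay":0,"az":0,"dx":0,"dy":0,"dz":-13,"hand":1}])

```text
clock: 10.65
eef_pos: [545.4, -262.7, 212.9]
tool_rot: [3.14, -0.002, 0.107]
force: [0.5, -0.1, -1.8]
width: 57.5
gripper_force: 64.3
```

Emit:
send_rows(series=[{"ax":0,"ay":0,"az":0,"dx":0,"dy":0,"dz":0,"hand":1},{"ax":0,"ay":0,"az":0,"dx":0,"dy":0,"dz":0,"hand":1}])

```text
clock: 10.85
eef_pos: [544.4, -262.2, 210.5]
tool_rot: [-3.141, 0.001, 0.107]
force: [1.1, 0.7, -0.8]
width: 57.1
gripper_force: 64.3
```

Emit:
send_rows(series=[{"ax":0,"ay":0,"az":0,"dx":0.01,"dy":-0.2,"dz":0,"hand":1},{"ax":0,"ay":0,"az":0,"dx":0.03,"dy":-0.6,"dz":0,"hand":1},{"ax":0,"ay":0,"az":0,"dx":0.06,"dy":-1.2,"dz":0,"hand":1},{"ax":0,"ay":0,"az":0,"dx":0.1,"dy":-2,"dz":0,"hand":1},{"ax":0,"ay":0,"az":0,"dx":0.16,"dy":-3,"dz":0,"hand":1},{"ax":0,"ay":0,"az":0,"dx":0.22,"dy":-4.2,"dz":0,"hand":1},{"ax":0,"ay":0,"az":0,"dx":0.3,"dy":-5.6,"dz":0,"hand":1},{"ax":0,"ay":0,"az":0,"dx":0.38,"dy":-7.2,"dz":0,"hand":1},{"ax":0,"ay":0,"az":0,"dx":0.48,"dy":-9,"dz":0,"hand":1},{"ax":0,"ay":0,"az":0,"dx":0.57,"dy":-10.8,"dz":0,"hand":1}])

```text
clock: 11.85
eef_pos: [538.9, -152.4, 211.2]
tool_rot: [-3.141, -0.0, 0.107]
force: [0.4, -0.6, -2.9]
width: 57.3
gripper_force: 64.3
```

Emit:
send_rows(series=[{"ax":0,"ay":0,"az":0,"dx":0.1,"dy":-1.8,"dz":0,"hand":1},{"ax":0,"ay":0,"az":0,"dx":0.2,"dy":-3.6,"dz":0,"hand":1},{"ax":0,"ay":0,"az":0,"dx":0.3,"dy":-5.4,"dz":0,"hand":1},{"ax":0,"ay":0,"az":0,"dx":0.4,"dy":-7.2,"dz":0,"hand":1},{"ax":0,"ay":0,"az":0,"dx":0.5,"dy":-9,"dz":0,"hand":1},{"ax":0,"ay":0,"az":0,"dx":0.6,"dy":-10.8,"dz":0,"hand":1},{"ax":0,"ay":0,"az":0,"dx":0.7,"dy":-12.6,"dz":0,"hand":1},{"ax":0,"ay":0,"az":0,"dx":0.8,"dy":-14.4,"dz":0,"hand":1},{"ax":0,"ay":0,"az":0,"dx":0.9,"dy":-16.2,"dz":0,"hand":1},{"ax":0,"ay":0,"az":0,"dx":1.0,"dy":-18,"dz":0,"hand":1}])

```text
clock: 12.85
eef_pos: [529.2, 27.6, 211.3]
tool_rot: [-3.141, -0.0, 0.108]
force: [0.1, 0.4, -1.6]
width: 56.9
gripper_force: 64.3
```

Emit:
send_rows(series=[{"ax":0,"ay":0,"az":0,"dx":0.1,"dy":-1.8,"dz":0,"hand":1},{"ax":0,"ay":0,"az":0,"dx":0.2,"dy":-3.6,"dz":0,"hand":1},{"ax":0,"ay":0,"az":0,"dx":0.3,"dy":-5.4,"dz":0,"hand":1},{"ax":0,"ay":0,"az":0,"dx":0.4,"dy":-7.2,"dz":0,"hand":1},{"ax":0,"ay":0,"az":0,"dx":0.48,"dy":-8.9,"dz":0,"hand":1},{"ax":0,"ay":0,"az":0,"dx":0.55,"dy":-10.4,"dz":0,"hand":1},{"ax":0,"ay":0,"az":0,"dx":0.6,"dy":-11.7,"dz":0,"hand":1},{"ax":0,"ay":0,"az":0,"dx":0.65,"dy":-12.8,"dz":0,"hand":1},{"ax":0,"ay":0,"az":0,"dx":0.68,"dy":-13.6,"dz":0,"hand":1},{"ax":0,"ay":0,"az":0,"dx":0.7,"dy":-14.1,"dz":0,"hand":1}])

```text
clock: 13.85
eef_pos: [521.6, 167.3, 211.1]
tool_rot: [3.142, -0.0, 0.107]
force: [0.5, 0.1, -1.7]
width: 57.1
gripper_force: 64.3
```

Emit:
send_rows(series=[{"ax":0,"ay":0,"az":0,"dx":0,"dy":-0.4,"dz":0,"hand":1},{"ax":0,"ay":0,"az":0,"dx":0,"dy":-0.6,"dz":0,"hand":1},{"ax":0,"ay":0,"az":0,"dx":0,"dy":-0.7,"dz":0,"hand":1},{"ax":0,"ay":0,"az":0,"dx":0,"dy":-0.7,"dz":0,"hand":1},{"ax":0,"ay":0,"az":0,"dx":0,"dy":-0.7,"dz":0,"hand":1},{"ax":0,"ay":0,"az":0,"dx":0,"dy":-0.7,"dz":0,"hand":1},{"ax":0,"ay":0,"az":0,"dx":0,"dy":-0.7,"dz":0,"hand":1},{"ax":0,"ay":0,"az":0,"dx":0,"dy":-0.7,"dz":0,"hand":1}])

```text
clock: 14.65
eef_pos: [521.0, 173.5, 211.2]
tool_rot: [-3.142, -0.0, 0.107]
force: [-0.2, 0.0, -1.6]
width: 57.4
gripper_force: 64.3
```

```bash
python3 -c "
from h import *
go((521,175,207),0.105)
print(read_state()['force'],np.abs(read_state()['qd']).max())
d=get_image('side'); cv2.imwrite('pics/s6.png',cv2.resize(d['pixels'][150:370,180:440,::-1],None,fx=2.7,fy=2.7,interpolation=cv2.INTER_CUBIC))
"
```

```text
t 14.65 at [521.  173.5 211.2] rot [-3.1416e+00 -1.0000e-04  1.0660e-01] d cm [ 0.02 -0.15  0.42] a [-0.     -0.0001  0.0016]
[-0.18022769  0.04549921 -1.61035052] 0.002875515229321439
```

View pics/s6.png

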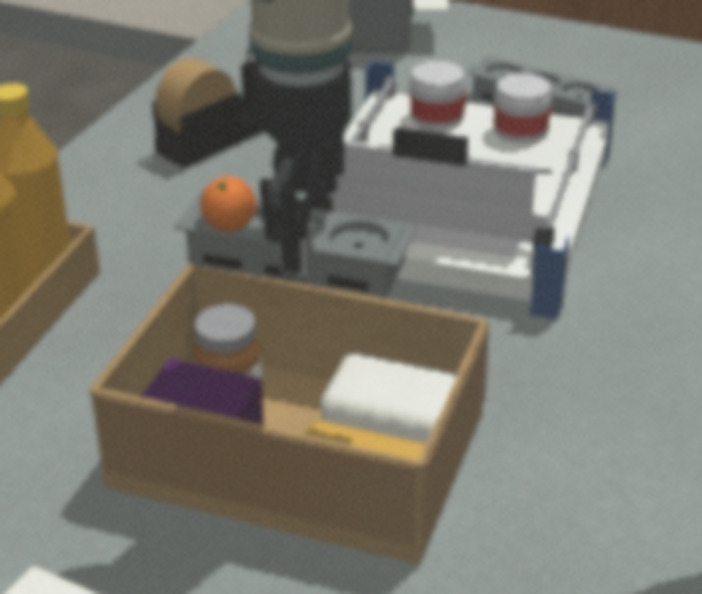

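The tray is held level, with the mandarin in its cup at (229,205), and its TCP is over the carton's middle. The divider is still back and the other goods are untouched.

```bash
python3 -c "
from cell import *
print(finish_job())"
```

```text
the job is handed in; nothing more can be done
None
```

I slid the divider to its stop and handed the job in at about 15 s, with the tray held still and level about 95 mm above the middle of the carton's rim and the mandarin in its cup; the system gave no verdict.

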